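# Load a part carrier through the sprung flap of a measuring station

## Task

Set the blue carrier with its brass valve body into the lane in front of the orange sprung flap, round nose towards the flap, then push it from behind through the flap and on under the black hood until it is fully home against the stop inside, pressing only gently. Let the flap swing shut behind it, and leave the gauges and the brass nut where they are.

Things in the scene. Friction and masses are not known exactly. Their poses are not given: they have to be found in the camera images.
- carrier_mid (a point): Centre of the loose carrier, 26 mm above its underside; x to its round nose, z up. Blue pallet 92 x 56 mm, 18 mm high: flat tail 46 mm behind this point, half-round nose reaching 46 mm ahead. It starts flat on the table; 0.28 to 0.46 kg.
- valve_body (a point): Centre of the brass valve body fixed on the carrier's middle: 22 x 22 mm, faces square to the pallet, its sides running from 18 to 46 mm above the carrier's underside (this point at 32 mm), with a 16 mm round collar on top up to 52 mm. The place to grasp the carrier.
- carrier_nose (a point): Foremost point of the carrier's round nose, half-way up the pallet (46 mm ahead of carrier_mid, 9 mm above the underside). It meets the hidden stop: a light sprung pin first (3 mm travel, under 0.5 N, so the carrier stays where it is pushed), then hard steel, felt as a steep rise in force; home is on the steel.
- station: Fixed loading station: grey base plate 440 x 106 mm, 8 mm thick. Origin at table height on the lane's centre line, under the shut flap; x is the loading direction, z up. Lane floor 8 mm above the origin, 66 mm wide (y -33 to 33 mm), aluminium walls 14 mm high above it. The +y wall is left out from x = -10 to 80 mm, for the open flap. Flap posts 46 mm high. Bears 20 N well, over 30 N harms it.
- lane_entry (a point): Middle of the lane floor where the walls begin, before the flap (station x = -130 mm, y = 0, 8 mm above the table). The carrier is set down between here and the flap.
- hood_mouth (a point): Lane floor under the front edge of the black hood (station x = 124 mm, y = 0, 8 mm above the table). The hood runs from x = 124 to 304 mm, 55 mm clear inside; its top is 68 mm above the table (from x = 230 mm, 118 mm). Hidden inside is a fixed steel stop; its depth differs each time and no reading gives it: with the carrier home its tail is between x = 78 and 122 mm.
- flap_hinge (a point): Half-way up the upright hinge pin of the flap, on the +y side of the lane (station x = 0, y = 41 mm, 32 mm above the table).
- flap (a joint): Angle of the orange flap (70 mm from hinge to free edge, 42 mm high, 4 mm thick): 0 = shut across the lane, up to 1.8 rad as it swings in the loading direction. A spring shuts it (1 N at the free edge when shut, up to 4 N when open). It sweeps the lane up to station x = 70 mm and shuts only when nothing stands there; it can snap past a finger, felt as a short jolt.
- ring_gauge_mid (a point): Centre of a loose steel ring gauge, 52 mm across, 16 mm high; leave it alone.
- plug_gauge_mid (a point): Half-way up a loose dark steel plug gauge standing upright, 32 mm across, 62 mm high; leave it alone.
- brass_nut_mid (a point): Half-way up a loose brass nut, 34 mm across, 34 mm high; leave it alone.
- seat (a joint): Travel in m of the light sprung pin in the hidden stop, pressed by the carrier's nose: 0 = untouched, 0.003 = flush, carrier home on the hard steel. It does not tell where the stop is.
There are look-alikes about, which are no part of the job. Of the things that look like the part that bears carrier_mid, the middle-sized one is meant.

How it is judged:
On the way, in this order (a step that is already met when the one before it is completed fails the run):
1. the carrier stands flat in the lane in front of the shut flap, nose to the flap (x of carrier_nose in the frame of station above -0.07 m and x of carrier_mid in the frame of station below -0.025 m and y of carrier_mid in the frame of station between -0.012 and 0.012 m and z of carrier_mid in the frame of station below 0.039 m and angle between the x axis of carrier_mid and the x axis of station, either way round below 0.3 rad and value of joint flap below 0.25 rad), for 0.2 s.
2. the carrier, flat on the lane floor, holds the flap open on its way through (value of joint flap above 0.9 rad and x of carrier_mid in the frame of station between 0 and 0.115 m and z of carrier_mid in the frame of station below 0.042 m), for 0.1 s.
At the end, for the whole second after the job is handed in: The carrier lies flat in the lane under the hood, home against the hidden stop (its pin pressed in by more than 1.5 of its 3 mm), within 10 mm of the lane's centre line and 0.2 rad of its direction, at rest, and the flap behind it is shut (below 0.1 rad) (value of joint seat above 0.0015 m and value of joint flap below 0.1 rad and x of carrier_nose in the frame of station above 0.16 m and z of carrier_mid in the frame of station below 0.039 m and y of carrier_mid in the frame of station between -0.01 and 0.01 m and angle between the x axis of carrier_mid and the x axis of station, either way round below 0.2 rad and linear speed of carrier below 0.01 m/s); the robot touches nothing.
It fails at once if the carrier is pressed on the station with more than 30 N while it is under the hood (against the stop) (x of carrier_nose in the frame of station above 0.13 m and contact force between carrier and station above 30 N).
It fails at once if the robot presses on the station with more than 30 N (contact force between the arm and station above 30 N).
It fails at once if the carrier is tipped by more than 0.5 rad (angle between carrier_mid's own z axis and vertical above 0.5 rad).
It fails at once if a gauge or the nut is moved by more than 20 mm (distance of any of ring_gauge_mid, plug_gauge_mid, brass_nut_mid from where it was at the start of the episode above 0.02 m).
It also fails if it takes over 56 s, if anything falls off the work surface, if the arm or the gripper's body presses on something with over 40 N, if the wrist force passes 120 N, or if a joint passes its speed limit or range.

## Robot

A 6-joint arm with a two-finger parallel gripper is mounted at the origin on the work surface. World frame = base frame: x ahead of the robot, y to its left, z up, the work surface at z = 0. Lengths are in m, angles in rad, forces in N, time in s.
With the tool pointing down it reaches from about 0.225 to 0.875 m from the base axis. Payload 3.4 kg.
Tool frame: the origin (TCP) lies at the very end of the fingers, on their centre line; the grasp point (between the pads) lies 19 mm behind it (grip_depth is the distance from the TCP to the grasp point, in m); x points along the fingers, z is the direction in which the jaws open and shut, and the axes are right-handed (so a half turn about x gives the same grasp; the last joint's range is limited). The gripper opens to 85 mm and grips with 20 to 120 N. Pads are 22 mm wide; open, the fingers measure 114 mm over their backs; the gripper's body (76 mm by 85 mm) begins 54 mm behind the grasp point. The pads swing forward as they close: fully open they stand 13 mm farther back than shut.
Start: joints at [-1.46, 0.276, 1.505, -0, 1.361, -0.121], TCP at [0.132, -0.56, 0.231] pointing down, gripper open.
Joint ranges: [-2.89, 2.89], [-0.75, 2.08], [0.22, 2.7], [-1.18, 4.32], [0.11, 2.71], [-2.7, 2.7]. Speed limits (rad/s): [2.57, 2.57, 3.14, 3.14, 3.14, 3.14].

## Interface

Orientations are given as a unit quaternion [w, x, y, z].
In Python, from rig import get_state, get_image, sign_off, grip_depth gives the robot as it stands. The module is installed in compiled form; this text tells all that it offers.
- The arm moves only by the tool arm_command, never from a script. Its argument "series" is a list of rows, each an object with "dp": the shift along the tool's x, y, z scaled (see below), a list of three; "angular": the turn, a rotation vector about the tool's x, y, z scaled (see below), a list of three; "gripper": the finger opening in mm, from 0 to 85.4. A call has exactly 8 rows; each row shifts and turns the pose as measured when the row begins, along the tool's axes as they then stand; what a row does not reach is not made up. The controller multiplies each number of a shift by 0.12 m and each number of a turn by 90 degrees. A row lasts 1/8 s, in which the tool goes at most 62.5 mm and 10.7 degrees, less where a joint would pass 70% of its speed; a pose out of reach is approached as far as the arm can. A call with a number of a shift or a turn outside -1 to 1 is refused whole. A call with a gripper value outside its range is refused whole. The fingers move at their own pace and stop on an object; "grip_force" is the grip in N (left out, the last holds). Time passes only in rows, so rows that do not move let the fingers close, or fill a call up. It gives the time, the measured TCP pose, the force and the opening at its end, in the units of the state.
- get_state(): the state, without advancing time (a new reading comes with each control period).
- get_image(name): name is "scene" or "top" or "wrist"; returns a dict with "image" (420x560x3 uint8, blue, green, red), "depth" (420x560 float32, m along the optical axis (not along the pixel's ray), 0 where there is no reading), "mtx" (3x3 intrinsics, pixels), "view" (4x4, takes a point from world to camera coordinates); the wrist camera has in their place "mount" (4x4, takes a point from camera to tool coordinates, whose origin is the TCP and whose axes are the tool frame's). Camera axes: x right, y up, looking along -z (the intrinsics and any distortion apply to the point x, -y, -z); pixel columns grow to the right and rows downward; lengths in m; the calibration is good to about 2 mm. The wrist camera is an equidistant fisheye: a pixel r from the principal point sees the ray r / f radians off the axis. A picture is of the moment at which its call begins: read the wrist's pose just before it.
- sign_off(): hands the job in, once; it reports no verdict.
The state is a dict: "clock": time; "qpos": joint angles; "qd": joint speeds; "effort": joint torques, N m; "position": TCP position; "ee_rot": TCP orientation; "contact_force": force on the tool from outside, world axes, zero at the start; "moment": the same for the moment, N m; "width": finger opening in m.
Only numpy, scipy, OpenCV 4.12 (cv2) and the standard library are available. Lean on these libraries where they do the work, as an engineer would, in place of code of your own. Each camera call takes 0.05 s, during which the arm holds its last target. There are 200 camera calls.

## Working session

There is one attempt and no reset: what is moved stays moved. The work goes in short steps, Python scripts to look and compute and a tool call to move; the robot and the scene stay as the last step left them, time stands still between calls to the robot, and variables do not carry over. Pictures are saved under pics/ and viewed, about 8 in all and at most 12, crops included, and the job is handed in when it is done.

Besides the shell and the picture viewer there is one more tool, called after "Emit:" by a JSON object that holds its "fn" and its "kwargs", one argument or row to a line. arm_command: Moves the arm, as the interface text tells. Its arguments: {"type":"object","properties":{"series":{"type":"array","items":{"type":"object","properties":{"dp":{"type":"array","items":{"type":"number"}},"angular":{"type":"array","items":{"type":"number"}},"gripper":{"type":"number"}}}},"grip_force":{"type":"number"}},"required":["series"]}

```bash
mkdir -p pics
cat > h.py <<'E'
import numpy as np, cv2
from rig import *
def save(n,name):
    d=get_image(n); cv2.imwrite(f'pics/{name}.png',d['image']); np.savez(f'pics/{name}.npz',**d); return d
def load(name): return dict(np.load(f'pics/{name}.npz'))
def cloud(d):
    h,w=d['depth'].shape; v,u=np.mgrid[:h,:w]; K=d['mtx']; z=d['depth']
    P=np.stack([(u-K[0,2])/K[0,0]*z,-(v-K[1,2])/K[1,1]*z,-z,np.ones_like(z)],-1)
    return (P@np.linalg.inv(d['view']).T)[...,:3]
E
python3 - <<'E'
from h import *
print(get_state()); print(grip_depth)
for n in('scene','top'):
    d=save(n,n+'0'); print(n,d['mtx'],d['view'],d['depth'].min(),d['depth'].max(),[k for k in d])
E
```

```text
{'clock': 0.0, 'qpos': array([-1.46000254e+00,  2.76600997e-01,  1.50615905e+00, -6.39035194e-06,
        1.36068987e+00, -1.20986117e-01]), 'qd': array([-2.37064598e-03,  5.64287309e-04, -5.81964213e-05, -1.13710353e-03,
        3.26391369e-04, -4.16824260e-04]), 'effort': array([-2.30433989e-04, -4.16779089e+01, -2.45807648e+01, -2.09954069e-04,
        1.10755613e-02, -1.35750643e-06]), 'position': array([ 0.13202374, -0.55908531,  0.23042596]), 'ee_rot': array([ 0.55399803,  0.43929534,  0.55492506, -0.43836509]), 'contact_force': array([-0.05178675,  0.51703567, -0.39607098]), 'moment': array([-0.01244517,  0.01273102, -0.00612907]), 'width': 0.0854161241262269}
0.0187
scene [[487.95336859   0.         276.78454565]
 [  0.         487.95336859 211.3898729 ]
 [  0.           0.           1.        ]] [[-0.79042093  0.61244275  0.01219136  0.44534739]
 [-0.36930413 -0.49231507  0.78818801  0.13252981]
 [ 0.48872202  0.61849798  0.61531377 -1.31067934]
 [ 0.          0.          0.          1.        ]] 0.0 3.9997058 ['image', 'depth', 'mtx', 'view']
top [[386.39520354   0.         278.14327995]
 [  0.         386.39520354 211.74651481]
 [  0.           0.           1.        ]] [[ 0.00289627 -0.99985491  0.01678621 -0.04459936]
 [ 0.996485    0.00429107  0.08366136 -0.54929565]
 [-0.08372125  0.0164849   0.99635285 -0.9042356 ]
 [ 0.          0.          0.          1.        ]] 0.0 1.8183867 ['image', 'depth', 'mtx', 'view']
```

View pics/top0.png

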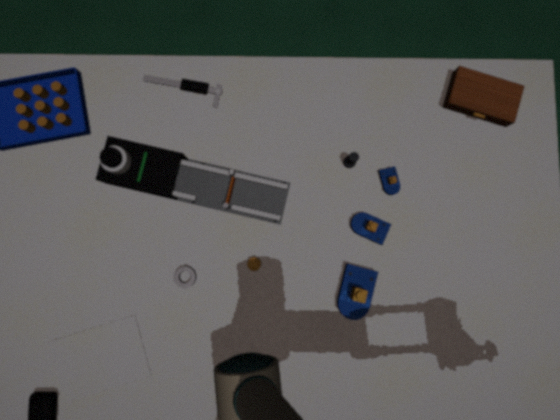

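View pics/scene0.png

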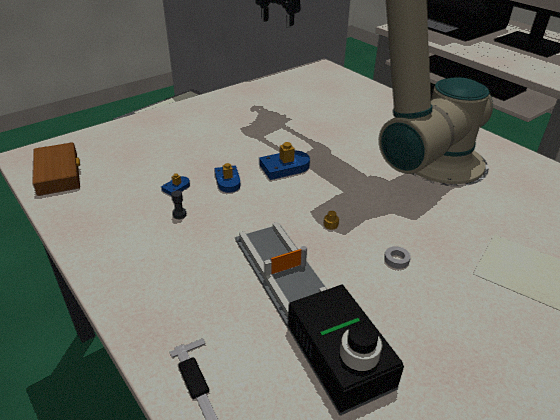

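The top view shows the middle carrier at about (370,228) with its nose to the left. The station runs from its entry at (287,200) past the orange flap at (231,188) to the hood at (105,160). The plug gauge is at (350,158), the nut at (254,263) and the ring at (185,275). Next I measure them.

```bash
cat > m.py <<'E'
from h import *
def rect(p):
    (c,s,a)=cv2.minAreaRect((p[:,:2]*1000).astype(np.float32)); return np.round(c,1),np.round(s,1),round(a,1)
def blobs(d,mask,mn=25):
    C=cloud(d); n,l,st,ce=cv2.connectedComponentsWithStats(mask.astype(np.uint8))
    for i in range(1,n):
        if st[i,4]>=mn:
            p=C[(l==i)&(d['depth']>0)]
            yield ce[i].round(0),st[i,4],p
def masks(d):
    hsv=cv2.cvtColor(d['image'],cv2.COLOR_BGR2HSV);H,S,V=cv2.split(hsv)
    return dict(blue=(H>100)&(H<125)&(S>150)&(V>50),brass=(H>14)&(H<28)&(S>130)&(V>60),orange=(H>4)&(H<14)&(S>170)&(V>60))
E
python3 - <<'E'
from m import *
for n in('top0','scene0'):
    d=load(n)
    for k,m in masks(d).items():
        for c,a,p in blobs(d,m):
            if len(p)>5: print(n,k,c,a,'z',np.percentile(p[:,2],[5,50,95]).round(4),'med',np.median(p,0).round(4),rect(p))
# station
d=load('top0');C=cloud(d)
z=C[...,2]; x,y=C[...,0],C[...,1]
reg=np.zeros(z.shape,bool); reg[130:228,90:295]=True
for lo,hi in((.004,.012),(.017,.027),(.04,.052),(.062,.073),(.11,.125)):
    m=reg&(z>lo)&(z<hi); print(lo,hi,m.sum(), rect(C[m]) if m.sum()>5 else '')
E
```

```text
top0 blue [ 40. 111.] 3374 z [-0.      0.0028  0.0272] med [0.7948 0.5499 0.0028] (array([800.9, 546. ]), array([162.8, 221.9]), 11.3)
top0 blue [389. 181.] 258 z [0.0099 0.0124 0.015 ] med [ 0.6247 -0.3128  0.0124] (array([ 628.2, -316.5]), array([60.5, 37.7]), 12.8)
top0 blue [369. 227.] 529 z [0.0148 0.0173 0.0199] med [ 0.5116 -0.26    0.0173] (array([ 515.3, -261.6]), array([87.2, 51. ]), 66.2)
top0 blue [355. 288.] 1007 z [0.0213 0.0239 0.0267] med [ 0.376  -0.2223  0.0239] (array([ 359.6, -227.4]), array([ 73.2, 116.7]), 76.2)
top0 brass [56. 86.] 53 z [0.0301 0.0329 0.0356] med [0.8507 0.4959 0.0329] (array([851.6, 495. ]), array([19. , 17.4]), 29.8)
top0 brass [37. 90.] 54 z [0.0305 0.0326 0.0357] med [0.8422 0.54   0.0326] (array([841.8, 538.9]), array([19.7, 17.2]), 43.8)
top0 brass [19. 93.] 53 z [0.0303 0.0324 0.0346] med [0.8338 0.5844 0.0324] (array([835.3, 586.2]), array([20.6, 16.5]), 51.3)
top0 brass [ 58. 102.] 54 z [0.0294 0.0331 0.0353] med [0.8127 0.4888 0.0331] (array([812.5, 487.1]), array([21.5, 16.9]), 50.1)
top0 brass [ 40. 105.] 55 z [0.0297 0.0324 0.0351]
[... 2520 characters left out ...]
.0313 0.0405] med [ 0.6312 -0.3128  0.0313] (array([ 629. , -313.1]), array([13. , 18.9]), 62.0)
scene0 brass [331. 220.] 180 z [0.0089 0.0225 0.0375] med [0.4311 0.023  0.0225] (array([427.,  19.]), array([27.6, 31.1]), 52.3)
scene0 orange [286. 261.] 250 z [0.016  0.0357 0.0543] med [0.5983 0.0744 0.0357] (array([598.6,  74.1]), array([ 6.1, 63.6]), 76.0)
0.004 0.012 3563 (array([633.7, 175. ]), array([240.6, 493.9]), 0.5)
0.017 0.027 929 (array([621.3, 154. ]), array([429.8, 103.6]), 77.1)
0.04 0.052 94 (array([635.9, 217.9]), array([310.1, 105.1]), 79.7)
0.062 0.073 2884 (array([651.2, 278.7]), array([180.3, 106.3]), 77.0)
0.11 0.125 328 (array([661.1, 325.2]), array([42.7, 41. ]), 89.2)
```

```bash
cat > plan.py <<'E'
import sys
from h import *
from scipy.spatial.transform import Rotation as R
O=np.array([.6025,.0698]); A=np.radians(77.05)
def st(x,y=0): return O+x*np.array([np.cos(A),np.sin(A)])+y*np.array([-np.sin(A),np.cos(A)])
def unst(p): d=np.array(p[:2])-O; return np.array([d@[np.cos(A),np.sin(A)],d@[-np.sin(A),np.cos(A)]])
def plan(xy,z,yaw,n,w=None):
    """yaw: deg of carrier x axis; jaws across it, tool down"""
    s=get_state(); q=s['ee_rot']; R0=R.from_quat(np.r_[q[1:],q[0]]); p0=s['position']
    best=None
    for sg in(1,-1):
        t=np.radians(yaw); zz=sg*np.array([-np.sin(t),np.cos(t),0]); xx=np.array([0,0,-1.])
        R1=R.from_matrix(np.c_[xx,np.cross(zz,xx),zz]); rv=(R0.inv()*R1).as_rotvec()
        if best is None or np.linalg.norm(rv)<np.linalg.norm(best): best=rv
    d=np.r_[xy,z]-p0
    print('pos',p0.round(4),'st',unst(p0).round(4),'q6',s['qpos'][5].round(2),'F',s['contact_force'].round(2),'w',round(s['width'],4),'t',s['clock'])
    print('d world',d.round(4),'rot deg',np.degrees(best).round(2),'tool x,y,z axes',R0.as_matrix().T.round(2).tolist())
    for i in range(n):
        Ri=R0*R.from_rotvec(best*i/n)
        print((Ri.inv().apply(d/n)/.12).round(4).tolist(),(best/n/(np.pi/2)).round(4).tolist())
E
python3 - <<'E'
from plan import *
plan([.5155,-.2615],.13,65.7,7)
E
```

```text
pos [ 0.132  -0.5591  0.2305] st [-0.7184  0.3176] q6 -0.12 F [ 0.33 -0.68  0.37] w 0.0853 t 0.1
d world [ 0.3835  0.2976 -0.1005] rot deg [-5.242e+01 -8.000e-02 -5.000e-02] tool x,y,z axes [[-0.0, 0.0, -1.0], [0.97, 0.23, 0.0], [0.23, -0.97, -0.0]]
[0.1202, 0.5257, -0.2398] [-0.0832, -0.0001, -0.0001]
[0.12, 0.5525, -0.1692] [-0.0832, -0.0001, -0.0001]
[0.1199, 0.5698, -0.0958] [-0.0832, -0.0001, -0.0001]
[0.1199, 0.5775, -0.0208] [-0.0832, -0.0001, -0.0001]
[0.1198, 0.5753, 0.0546] [-0.0832, -0.0001, -0.0001]
[0.1197, 0.5633, 0.1291] [-0.0832, -0.0001, -0.0001]
[0.1197, 0.5417, 0.2014] [-0.0832, -0.0001, -0.0001]
```

Emit:
{"fn": "arm_command", "kwargs": {
  "series": [
    {"dp": [0.05,0.42,-0.19],"angular": [-0.083,0,0],"gripper": 60},
    {"dp": [0.05,0.46,-0.14],"angular": [-0.083,0,0],"gripper": 60},
    {"dp": [0.05,0.48,-0.08],"angular": [-0.083,0,0],"gripper": 60},
    {"dp": [0.05,0.48,-0.02],"angular": [-0.083,0,0],"gripper": 60},
    {"dp": [0.05,0.48,0.05],"angular": [-0.083,0,0],"gripper": 60},
    {"dp": [0.05,0.47,0.11],"angular": [-0.083,0,0],"gripper": 60},
    {"dp": [0.05,0.45,0.17],"angular": [-0.083,0,0],"gripper": 60},
    {"dp": [0,0,0],"angular": [0,0,0],"gripper": 60}
  ],
  "grip_force": 40
}}

```text
clock: 1.1
position: [0.4564, -0.3031, 0.1837]
ee_rot: [0.692, 0.142, 0.694, -0.139]
contact_force: [-1.0, 0.2, 0.3]
width: 0.0601
```

Run:
```python
from plan import *
plan([.5155,-.2615],.10,65.7,6)
```

```text
pos [ 0.4564 -0.3031  0.1837] st [-0.3961  0.0588] q6 -0.32 F [-0.99  0.19  0.29] w 0.0601 t 1.1
d world [ 0.0591  0.0416 -0.0837] rot deg [ 1.39 -0.2  -0.17] tool x,y,z axes [[-0.0, 0.0, -1.0], [0.39, 0.92, 0.0], [0.92, -0.39, -0.0]]
[0.1163, 0.0848, 0.0535] [0.0026, -0.0004, -0.0003]
[0.1163, 0.0851, 0.053] [0.0026, -0.0004, -0.0003]
[0.1163, 0.0853, 0.0526] [0.0026, -0.0004, -0.0003]
[0.1163, 0.0856, 0.0522] [0.0026, -0.0004, -0.0003]
[0.1162, 0.0859, 0.0518] [0.0026, -0.0004, -0.0003]
[0.1162, 0.0861, 0.0514] [0.0026, -0.0004, -0.0003]
```

Emit:
{"fn": "arm_command", "kwargs": {
  "series": [
    {"dp": [0.12,0.129,0.08],"angular": [0.004,0,0],"gripper": 60},
    {"dp": [0.12,0.129,0.08],"angular": [0.004,0,0],"gripper": 60},
    {"dp": [0.12,0.129,0.08],"angular": [0.004,0,0],"gripper": 60},
    {"dp": [0.12,0.129,0.08],"angular": [0.004,0,0],"gripper": 60},
    {"dp": [0.1,0,0],"angular": [0,0,0],"gripper": 60},
    {"dp": [0.1,0,0],"angular": [0,0,0],"gripper": 60},
    {"dp": [0,0,0],"angular": [0,0,0],"gripper": 60},
    {"dp": [0,0,0],"angular": [0,0,0],"gripper": 60}
  ]
}}

```text
clock: 2.1
position: [0.5134, -0.2643, 0.098]
ee_rot: [0.688, 0.151, 0.693, -0.151]
contact_force: [0.0, -0.2, 0.0]
width: 0.0596
```

Run:
```python
from plan import *
plan([.5155,-.2615],.0205,65.7,5)
d=save('wrist','w1'); print(d['mtx'],d['mount'])
```

```text
pos [ 0.5134 -0.2643  0.098 ] st [-0.3455  0.0119] q6 -0.16 F [ 0.01 -0.17  0.01] w 0.0596 t 2.1
d world [ 0.0021  0.0028 -0.0775] rot deg [-0.43 -0.41  0.08] tool x,y,z axes [[-0.01, 0.0, -1.0], [0.42, 0.91, -0.0], [0.91, -0.42, -0.01]]
[0.1292, 0.0058, 0.0021] [-0.001, -0.0009, 0.0002]
[0.1292, 0.0058, 0.002] [-0.001, -0.0009, 0.0002]
[0.1292, 0.0057, 0.0018] [-0.001, -0.0009, 0.0002]
[0.1292, 0.0057, 0.0016] [-0.001, -0.0009, 0.0002]
[0.1292, 0.0056, 0.0014] [-0.001, -0.0009, 0.0002]
[[325.1922621    0.         276.00921079]
 [  0.         325.1922621  209.22678102]
 [  0.           0.           1.        ]] [[ 3.77045388e-04  3.04816810e-01 -9.52410925e-01 -1.42687254e-01]
 [ 2.21240709e-04  9.52410944e-01  3.04816904e-01  7.93420193e-02]
 [ 9.99999904e-01 -3.25641876e-04  2.91664267e-04  3.44357017e-06]
 [ 0.00000000e+00  0.00000000e+00  0.00000000e+00  1.00000000e+00]]
```

View pics/w1.png

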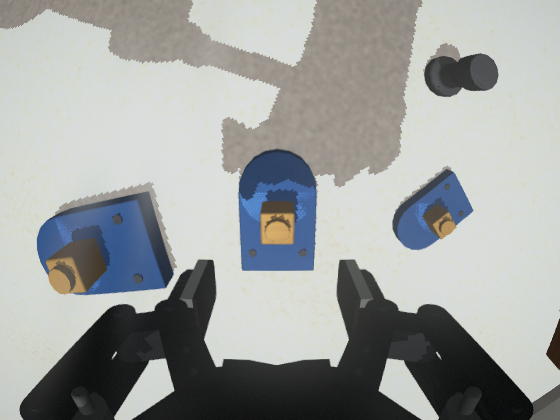

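The wrist view has the carrier (columns 239–316, nose up) centred between the fingers and square to them, with the valve body at (277,222). Going down to grasp.

Emit:
{"fn": "arm_command", "kwargs": {
  "series": [
    {"dp": [0.1,0.007,0],"angular": [0,0,0],"gripper": 60},
    {"dp": [0.12,0.007,0],"angular": [0,0,0],"gripper": 60},
    {"dp": [0.12,0.007,0],"angular": [0,0,0],"gripper": 60},
    {"dp": [0.12,0.007,0],"angular": [0,0,0],"gripper": 60},
    {"dp": [0.1,0,0],"angular": [0,0,0],"gripper": 60},
    {"dp": [0.06,0,0],"angular": [0,0,0],"gripper": 60},
    {"dp": [0,0,0],"angular": [0,0,0],"gripper": 60},
    {"dp": [0,0,0],"angular": [0,0,0],"gripper": 60}
  ]
}}

```text
clock: 3.15
position: [0.5143, -0.261, 0.0184]
ee_rot: [0.688, 0.151, 0.693, -0.151]
contact_force: [-0.1, 0.2, 0.5]
width: 0.0601
```

Run:
```python
from plan import *
plan([.5155,-.2615],.0205,65.7,1)
```

```text
pos [ 0.5143 -0.261   0.0184] st [-0.3422  0.0119] q6 -0.15 F [-0.07  0.2   0.54] w 0.0601 t 3.15
d world [ 0.0012 -0.0005  0.0021] rot deg [-0.44 -0.42  0.09] tool x,y,z axes [[-0.01, 0.0, -1.0], [0.42, 0.91, -0.0], [0.91, -0.42, -0.01]]
[-0.0177, 0.0007, 0.011] [-0.0049, -0.0046, 0.001]
```

Emit:
{"fn": "arm_command", "kwargs": {
  "series": [
    {"dp": [-0.022,0,0.008],"angular": [-0.004,-0.004,0],"gripper": 60},
    {"dp": [0,0,0],"angular": [0,0,0],"gripper": 10},
    {"dp": [0,0,0],"angular": [0,0,0],"gripper": 10},
    {"dp": [0,0,0],"angular": [0,0,0],"gripper": 10},
    {"dp": [0,0,0],"angular": [0,0,0],"gripper": 10},
    {"dp": [0,0,0],"angular": [0,0,0],"gripper": 10},
    {"dp": [0,0,0],"angular": [0,0,0],"gripper": 10},
    {"dp": [0,0,0],"angular": [0,0,0],"gripper": 10}
  ]
}}

```text
clock: 4.15
position: [0.5162, -0.2622, 0.0228]
ee_rot: [0.692, 0.148, 0.69, -0.15]
contact_force: [-0.2, -1.0, -0.5]
width: 0.0215
```

Run:
```python
from plan import *
plan(st(-.072),.13,77.05,7)
```

```text
pos [ 0.5162 -0.2622  0.0228] st [-0.3429  0.0097] q6 -0.16 F [-0.18 -1.04 -0.45] w 0.0215 t 4.15
d world [0.0702 0.2618 0.1072] rot deg [-11.4    0.14   0.14] tool x,y,z axes [[0.0, -0.0, -1.0], [0.41, 0.91, -0.0], [0.91, -0.41, 0.0]]
[-0.1285, 0.3181, -0.0521] [-0.0181, 0.0002, 0.0002]
[-0.1284, 0.3195, -0.043] [-0.0181, 0.0002, 0.0002]
[-0.1282, 0.3207, -0.034] [-0.0181, 0.0002, 0.0002]
[-0.1281, 0.3215, -0.0249] [-0.0181, 0.0002, 0.0002]
[-0.128, 0.3222, -0.0158] [-0.0181, 0.0002, 0.0002]
[-0.1279, 0.3225, -0.0067] [-0.0181, 0.0002, 0.0002]
[-0.1278, 0.3226, 0.0025] [-0.0181, 0.0002, 0.0002]
```

Emit:
{"fn": "arm_command", "kwargs": {
  "series": [
    {"dp": [-0.25,0,0],"angular": [0,0,0],"gripper": 10},
    {"dp": [-0.3,0.25,-0.04],"angular": [-0.02,0,0],"gripper": 10},
    {"dp": [-0.1,0.4,-0.05],"angular": [-0.022,0,0],"gripper": 10},
    {"dp": [0,0.4,-0.04],"angular": [-0.022,0,0],"gripper": 10},
    {"dp": [0,0.4,-0.03],"angular": [-0.022,0,0],"gripper": 10},
    {"dp": [0,0.4,-0.02],"angular": [-0.022,0,0],"gripper": 10},
    {"dp": [0,0.3,0],"angular": [-0.022,0,0],"gripper": 10},
    {"dp": [0,0,0],"angular": [0,0,0],"gripper": 10}
  ]
}}

```text
clock: 5.15
position: [0.58, -0.003, 0.0974]
ee_rot: [0.7, 0.077, 0.705, -0.076]
contact_force: [0.6, -0.5, -3.1]
width: 0.0211
```

Run:
```python
from m import *
from plan import *
plan(st(-.072),.0305,77.05,6)
d=save('top','top1'); save('scene','scene1')
for k,m in masks(d).items():
    if k!='brass':
        for c,a,p in blobs(d,m): 
            if 150<c[0]<380: print(k,c,np.median(p,0).round(4),rect(p),unst(np.array(rect(p)[0])/1000).round(4))
C=cloud(d);z=C[...,2];reg=np.zeros(z.shape,bool); reg[130:228,170:295]=True
for lo,hi in((.018,.026),):
    m=reg&(z>lo)&(z<hi); print(m.sum(),rect(C[m]))
    q=np.array([unst(c) for c in C[m]]); q=q[abs(q[:,1])<.06]
    for s in(1,-1):
        w=q[(q[:,1]*s>.025)&(q[:,0]<-.02)]; print(s,len(w),np.percentile(w[:,1],[5,25,50,75,95]).round(4),np.polyfit(w[:,0],w[:,1],1))
cv2.imwrite('pics/c1.png',cv2.resize(np.hstack([d['image'][110:260,130:330],load('scene1')['image'][170:320,170:370]]),None,fx=2,fy=2,interpolation=3))
```

```text
pos [ 0.58   -0.003   0.0974] st [-0.076   0.0056] q6 0.09 F [ 0.55 -0.54 -3.07] w 0.0211 t 5.15
d world [ 0.0064  0.0027 -0.0669] rot deg [ 0.51 -0.4   0.01] tool x,y,z axes [[-0.01, 0.0, -1.0], [0.22, 0.98, -0.0], [0.98, -0.22, -0.01]]
[0.0928, 0.0055, 0.0085] [0.0009, -0.0007, 0.0]
[0.0929, 0.0056, 0.0084] [0.0009, -0.0007, 0.0]
[0.0929, 0.0056, 0.0082] [0.0009, -0.0007, 0.0]
[0.0929, 0.0056, 0.0081] [0.0009, -0.0007, 0.0]
[0.0929, 0.0056, 0.008] [0.0009, -0.0007, 0.0]
[0.0929, 0.0056, 0.0079] [0.0009, -0.0007, 0.0]
blue [273. 204.] [ 0.5587 -0.0322  0.092 ] (array([565. , -25.4]), array([34.9, 34.2]), 88.0) [-0.1012  0.0152]
blue [355. 291.] [ 0.369  -0.2234  0.024 ] (array([ 358.3, -226.6]), array([ 73.3, 119. ]), 75.3) [-0.3436  0.1716]
orange [229. 193.] [0.5911 0.0727 0.051 ] (array([590.5,  73.2]), array([ 3.7, 38.9]), 77.8) [0.0006 0.0125]
407 (array([608.6,  77.2]), array([259.4, 105.6]), 78.9)
1 149 [0.0331 0.0359 0.0388 0.0418 0.0441] [-0.0015239   0.03864654]Traceback (most recent call last):
  File "<stdin>", line 14, in <module>
    return _quantile_unchecked(
        a, q, axis, out, overwrite_input, method, keepdims, weights)
    return _ureduce(a,
                    func=_quantile_ureduce_func,
    ...<5 lines>...
                    overwrite_input=overwrite_input,
                    method=method)
    r = func(a, **kwargs)
    result = _quantile(arr,
                       quantiles=q,
    ...<2 lines>...
                       out=out,
                       weights=wgt)
    slices_having_nans = np.isnan(arr[-1, ...])
                                  ~~~^^^^^^^^^
IndexError: index -1 is out of bounds for axis 0 with size 0
```

Run:
```python
from m import *
from plan import *
for nm in('top0','scene0'):
    d=load(nm);C=cloud(d);m=(C[...,2]>.0185)&(C[...,2]<.0255)
    q=(C[m][:,:2]-O)@np.array([[np.cos(A),-np.sin(A)],[np.sin(A),np.cos(A)]])
    q=q[(abs(q[:,1])<.055)&(q[:,0]>-.15)&(q[:,0]<.12)]; print(nm,len(q),'xmin',np.percentile(q[:,0],1).round(4))
    for s in(1,-1):
        w=q[(q[:,1]*s>.025)&(q[:,0]<-.02)]
        if len(w)>5: print(s,len(w),np.percentile(w[:,1],[3,50,97]).round(4),np.polyfit(w[:,0],w[:,1],1).round(4))
d=load('top1')
cv2.imwrite('pics/c1.png',cv2.resize(np.hstack([d['image'][110:260,130:330],load('scene1')['image'][170:320,170:370]]),None,fx=2,fy=2,interpolation=3))
```

```text
top0 777 xmin -0.1269
1 214 [0.033  0.0387 0.0442] [0.0024 0.0388]
-1 212 [-0.045  -0.0392 -0.0336] [ 0.0008 -0.0391]
scene0 803 xmin -0.1248
1 185 [0.0336 0.0386 0.0455] [-0.0051  0.0386]
-1 223 [-0.0442 -0.0392 -0.0323] [ 0.0032 -0.0386]
```

View pics/c1.png

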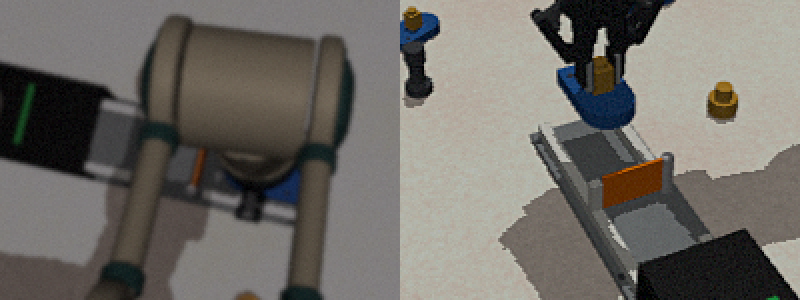

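The crop shows the carrier held level over the lane, nose towards the flap at (633,180). The flap is still shut.

Emit:
{"fn": "arm_command", "kwargs": {
  "series": [
    {"dp": [0.05,0.017,0.026],"angular": [0.003,-0.003,0],"gripper": 10},
    {"dp": [0.08,0.016,0.025],"angular": [0.003,-0.002,0],"gripper": 10},
    {"dp": [0.08,0,0],"angular": [0,0,0],"gripper": 10},
    {"dp": [0.05,0,0],"angular": [0,0,0],"gripper": 10},
    {"dp": [0,0,0],"angular": [0,0,0],"gripper": 10},
    {"dp": [0,0,0],"angular": [0,0,0],"gripper": 10},
    {"dp": [0,0,0],"angular": [0,0,0],"gripper": 10},
    {"dp": [0,0,0],"angular": [0,0,0],"gripper": 10}
  ]
}}

```text
clock: 6.25
position: [0.5857, -0.0065, 0.0632]
ee_rot: [0.702, 0.082, 0.703, -0.084]
contact_force: [0.7, 0.2, -2.7]
width: 0.0212
```

Run:
```python
from plan import *
plan(st(-.072),.031,77.05,1)
```

```text
pos [ 0.5857 -0.0065  0.0632] st [-0.0781 -0.0007] q6 0.11 F [ 0.72  0.23 -2.7 ] w 0.0212 t 6.25
d world [ 0.0007  0.0061 -0.0322] rot deg [-0.5  -0.04  0.16] tool x,y,z axes [[-0.0, -0.0, -1.0], [0.23, 0.97, -0.0], [0.97, -0.23, -0.0]]
[0.2678, 0.0518, -0.0064] [-0.0056, -0.0004, 0.0018]
```

Emit:
{"fn": "arm_command", "kwargs": {
  "series": [
    {"dp": [0.05,0.01,-0.003],"angular": [-0.003,0,0],"gripper": 10},
    {"dp": [0.06,0.01,-0.003],"angular": [-0.002,0,0],"gripper": 10},
    {"dp": [0.06,0,0],"angular": [0,0,0],"gripper": 10},
    {"dp": [0.05,0,0],"angular": [0,0,0],"gripper": 10},
    {"dp": [0.02,0,0],"angular": [0,0,0],"gripper": 10},
    {"dp": [0.01,0,0],"angular": [0,0,0],"gripper": 10},
    {"dp": [0,0,0],"angular": [0,0,0],"gripper": 10},
    {"dp": [0,0,0],"angular": [0,0,0],"gripper": 10}
  ]
}}

```text
clock: 7.25
position: [0.5857, -0.0038, 0.0311]
ee_rot: [0.702, 0.079, 0.703, -0.081]
contact_force: [-1.9, 0.6, -3.2]
width: 0.021
```

Run:
```python
from plan import *
plan(st(-.072),.031,77.05,1)
```

```text
pos [ 0.5857 -0.0038  0.0311] st [-0.0755 -0.0001] q6 0.1 F [-1.91  0.63 -3.22] w 0.021 t 7.25
d world [ 0.0007  0.0034 -0.0001] rot deg [-0.   -0.02  0.15] tool x,y,z axes [[-0.0, -0.0, -1.0], [0.22, 0.97, -0.0], [0.97, -0.22, -0.0]]
[0.0007, 0.0289, -0.001] [-0.0, -0.0002, 0.0017]
```

Emit:
{"fn": "arm_command", "kwargs": {
  "series": [
    {"dp": [0.01,0,0],"angular": [0,0,0],"gripper": 10},
    {"dp": [0.005,0,0],"angular": [0,0,0],"gripper": 10},
    {"dp": [0,0,0],"angular": [0,0,0],"gripper": 45},
    {"dp": [0,0,0],"angular": [0,0,0],"gripper": 45},
    {"dp": [0,0,0],"angular": [0,0,0],"gripper": 45},
    {"dp": [-0.15,0,0],"angular": [0,0,0],"gripper": 45},
    {"dp": [-0.3,0,0],"angular": [0,0,0],"gripper": 45},
    {"dp": [-0.2,0,0],"angular": [0,0,0],"gripper": 45}
  ]
}}

```text
clock: 8.25
position: [0.5856, -0.0036, 0.1088]
ee_rot: [0.702, 0.079, 0.703, -0.081]
contact_force: [0.5, 0.7, -0.5]
width: 0.0452
```

Run:
```python
from plan import *
plan(st(-.157),.09,77.05,3)
save('wrist','w2'); save('scene','scene2')
cv2.imwrite('pics/c2.png',np.hstack([load('w2')['image'],load('scene2')['image']])[:, :][::1,::1])
a=cv2.resize(load('scene2')['image'][170:320,170:370],(560,420)); cv2.imwrite('pics/c2.png',cv2.resize(np.hstack([load('w2')['image'],a]),(800,300)))
```

```text
pos [ 0.5856 -0.0036  0.1088] st [-0.0754  0.0001] q6 0.1 F [ 0.45  0.71 -0.53] w 0.0452 t 8.25
d world [-0.0182 -0.0796 -0.0188] rot deg [-0.01 -0.1   0.16] tool x,y,z axes [[-0.0, -0.0, -1.0], [0.22, 0.97, -0.0], [0.97, -0.22, -0.0]]
[0.0528, -0.2266, 0.0003] [-0.0, -0.0004, 0.0006]
[0.0526, -0.2267, 0.0002] [-0.0, -0.0004, 0.0006]
[0.0524, -0.2267, 0.0002] [-0.0, -0.0004, 0.0006]
```

View pics/c2.png

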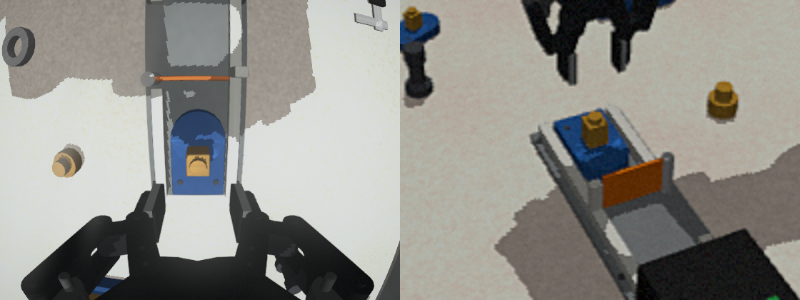

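The carrier is flat in the lane in front of the shut flap at about (180,75)–(205,75) in the left half. Moving behind it.

Emit:
{"fn": "arm_command", "kwargs": {
  "series": [
    {"dp": [0,-0.25,0],"angular": [0,0,0],"gripper": 14},
    {"dp": [0,-0.28,0],"angular": [0,0,0],"gripper": 14},
    {"dp": [0,-0.19,0],"angular": [0,0,0],"gripper": 14},
    {"dp": [0.15,0,0],"angular": [0,0,0],"gripper": 14},
    {"dp": [0.25,0,0],"angular": [0,0,0],"gripper": 14},
    {"dp": [0.2,0,0],"angular": [0,0,0],"gripper": 14},
    {"dp": [0.06,0,0],"angular": [0,0,0],"gripper": 14},
    {"dp": [0,0,0],"angular": [0,0,0],"gripper": 14}
  ]
}}

```text
clock: 9.35
position: [0.564, -0.0902, 0.0216]
ee_rot: [0.701, 0.079, 0.704, -0.08]
contact_force: [0.0, -0.4, 0.5]
width: 0.0144
```

Run:
```python
from plan import *
plan(st(-.14),.016,77.05,1)
```

```text
pos [ 0.564  -0.0902  0.0216] st [-0.1645  0.0017] q6 -0.05 F [ 0.04 -0.44  0.52] w 0.0144 t 9.35
d world [ 0.0071  0.0235 -0.0056] rot deg [-0.   -0.25  0.12] tool x,y,z axes [[-0.0, -0.0, -1.0], [0.22, 0.97, -0.0], [0.97, -0.22, -0.0]]
[0.0462, 0.2045, 0.014] [-0.0, -0.0028, 0.0013]
```

Emit:
{"fn": "arm_command", "kwargs": {
  "series": [
    {"dp": [0.045,0.05,0.014],"angular": [0,-0.002,0.001],"gripper": 14},
    {"dp": [0,0.08,0],"angular": [0,0,0],"gripper": 14},
    {"dp": [0,0.08,0],"angular": [0,0,0],"gripper": 14},
    {"dp": [0,0.08,0],"angular": [0,0,0],"gripper": 14},
    {"dp": [0,0.08,0],"angular": [0,0,0],"gripper": 14},
    {"dp": [0,0.08,0],"angular": [0,0,0],"gripper": 14},
    {"dp": [0,0.08,0],"angular": [0,0,0],"gripper": 14},
    {"dp": [0,0.08,0],"angular": [0,0,0],"gripper": 14}
  ]
}}

```text
clock: 10.35
position: [0.5845, -0.0162, 0.0182]
ee_rot: [0.704, 0.077, 0.702, -0.08]
contact_force: [-0.2, -5.6, 0.6]
width: 0.0142
```

Run:
```python
from plan import *
plan(st(.05),.016,77.05,16)
```

```text
pos [ 0.5845 -0.0162  0.0182] st [-0.0879 -0.0018] q6 0.08 F [-0.21 -5.63  0.64] w 0.0142 t 10.35
d world [ 0.0292  0.1348 -0.0022] rot deg [0.15 0.21 0.24] tool x,y,z axes [[0.0, -0.0, -1.0], [0.22, 0.98, -0.0], [0.98, -0.22, 0.0]]
[0.0009, 0.0718, -0.0007] [0.0001, 0.0001, 0.0002]
[0.0009, 0.0718, -0.0007] [0.0001, 0.0001, 0.0002]
[0.0009, 0.0718, -0.0008] [0.0001, 0.0001, 0.0002]
[0.0009, 0.0718, -0.0008] [0.0001, 0.0001, 0.0002]
[0.0009, 0.0718, -0.0008] [0.0001, 0.0001, 0.0002]
[0.0009, 0.0718, -0.0008] [0.0001, 0.0001, 0.0002]
[0.001, 0.0718, -0.0008] [0.0001, 0.0001, 0.0002]
[0.001, 0.0718, -0.0008] [0.0001, 0.0001, 0.0002]
[0.001, 0.0718, -0.0008] [0.0001, 0.0001, 0.0002]
[0.001, 0.0718, -0.0008] [0.0001, 0.0001, 0.0002]
[0.001, 0.0718, -0.0008] [0.0001, 0.0001, 0.0002]
[0.0011, 0.0718, -0.0009] [0.0001, 0.0001, 0.0002]
[0.0011, 0.0718, -0.0009] [0.0001, 0.0001, 0.0002]
[0.0011, 0.0718, -0.0009] [0.0001, 0.0001, 0.0002]
[0.0011, 0.0718, -0.0009] [0.0001, 0.0001, 0.0002]
[0.0011, 0.0718, -0.0009] [0.0001, 0.0001, 0.0002]
```

Emit:
{"fn": "arm_command", "kwargs": {
  "series": [
    {"dp": [0.008,0.075,-0.006],"angular": [0,0,0],"gripper": 14},
    {"dp": [0.008,0.075,-0.006],"angular": [0,0,0],"gripper": 14},
    {"dp": [0,0.075,-0.002],"angular": [0,0,0],"gripper": 14},
    {"dp": [0,0.075,-0.001],"angular": [0,0,0],"gripper": 14},
    {"dp": [0,0.075,-0.001],"angular": [0,0,0],"gripper": 14},
    {"dp": [0,0.075,-0.001],"angular": [0,0,0],"gripper": 14},
    {"dp": [0,0.075,-0.001],"angular": [0,0,0],"gripper": 14},
    {"dp": [0,0.075,-0.001],"angular": [0,0,0],"gripper": 14}
  ]
}}

```text
clock: 11.35
position: [0.6021, 0.0464, 0.018]
ee_rot: [0.707, 0.068, 0.699, -0.086]
contact_force: [-1.1, -6.6, 2.7]
width: 0.014
```

Run:
```python
from plan import *
plan(st(.05),.016,77.05,8)
```

```text
pos [0.6021 0.0464 0.018 ] st [-0.0229 -0.0048] q6 0.22 F [-1.05 -6.55  2.71] w 0.014 t 11.35
d world [ 0.0116  0.0721 -0.002 ] rot deg [0.49 0.8  1.34] tool x,y,z axes [[0.01, -0.03, -1.0], [0.22, 0.98, -0.02], [0.98, -0.22, 0.01]]
[0.0003, 0.076, -0.0044] [0.0007, 0.0011, 0.0019]
[0.0005, 0.076, -0.0045] [0.0007, 0.0011, 0.0019]
[0.0007, 0.0759, -0.0046] [0.0007, 0.0011, 0.0019]
[0.001, 0.0759, -0.0046] [0.0007, 0.0011, 0.0019]
[0.0012, 0.0759, -0.0047] [0.0007, 0.0011, 0.0019]
[0.0014, 0.0759, -0.0048] [0.0007, 0.0011, 0.0019]
[0.0017, 0.0759, -0.0049] [0.0007, 0.0011, 0.0019]
[0.0019, 0.0759, -0.005] [0.0007, 0.0011, 0.0019]
```

Emit:
{"fn": "arm_command", "kwargs": {
  "series": [
    {"dp": [0,0.07,-0.01],"angular": [0.001,0.002,0.004],"gripper": 14},
    {"dp": [0,0.07,-0.01],"angular": [0.001,0.002,0.004],"gripper": 14},
    {"dp": [0,0.07,-0.008],"angular": [0.001,0.002,0.004],"gripper": 14},
    {"dp": [0,0.07,-0.008],"angular": [0.001,0.002,0.004],"gripper": 14},
    {"dp": [0,0.07,-0.006],"angular": [0.001,0.001,0.003],"gripper": 14},
    {"dp": [0,0.07,-0.006],"angular": [0.001,0.001,0.003],"gripper": 14},
    {"dp": [0,0.07,-0.006],"angular": [0.001,0.001,0.003],"gripper": 14},
    {"dp": [0,0.05,-0.006],"angular": [0.001,0.001,0.003],"gripper": 14}
  ]
}}

```text
clock: 12.35
position: [0.6118, 0.1152, 0.0182]
ee_rot: [0.703, 0.089, 0.702, -0.073]
contact_force: [1.3, -2.7, -1.2]
width: 0.0137
```

Run:
```python
from plan import *
plan(st(.06),.016,77.05,4)
save('scene','scene3'); save('wrist','w3')
a=cv2.resize(load('scene3')['image'][170:320,170:370],(560,420)); cv2.imwrite('pics/c3.png',cv2.resize(np.hstack([load('w3')['image'],a]),(800,300)))
```

```text
pos [0.6118 0.1152 0.0182] st [0.0463 0.0011] q6 0.27 F [ 1.28 -2.7  -1.18] w 0.0137 t 12.35
d world [ 0.0041  0.0131 -0.0022] rot deg [-0.26 -0.13 -1.31] tool x,y,z axes [[0.0, 0.02, -1.0], [0.23, 0.97, 0.02], [0.97, -0.23, -0.0]]
[0.0051, 0.0285, 0.0021] [-0.0007, -0.0004, -0.0037]
[0.005, 0.0285, 0.0022] [-0.0007, -0.0004, -0.0037]
[0.0048, 0.0285, 0.0022] [-0.0007, -0.0004, -0.0037]
[0.0047, 0.0285, 0.0022] [-0.0007, -0.0004, -0.0037]
```

View pics/c3.png

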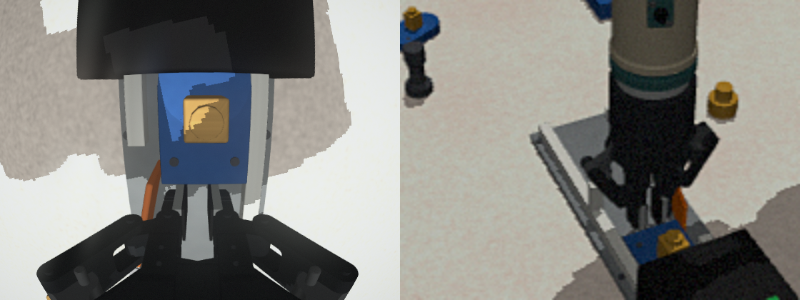

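The pictures show the carrier straight in the lane with its front already under the hood (left half, rows 75–185). The flap is folded open at (150,190), and both fingers are on the tail. Now small, gentle steps to the stop.

Emit:
{"fn": "arm_command", "kwargs": {
  "series": [
    {"dp": [0.005,0.02,0.002],"angular": [0,0,-0.005],"gripper": 14},
    {"dp": [0.005,0.02,0.002],"angular": [0,0,-0.005],"gripper": 14},
    {"dp": [0.003,0.02,0],"angular": [0,0,-0.003],"gripper": 14},
    {"dp": [0,0.02,0],"angular": [0,0,0],"gripper": 14},
    {"dp": [0,0.02,0],"angular": [0,0,0],"gripper": 14},
    {"dp": [0,0.02,0],"angular": [0,0,0],"gripper": 14},
    {"dp": [0,0.02,0],"angular": [0,0,0],"gripper": 14},
    {"dp": [0,0.02,0],"angular": [0,0,0],"gripper": 14}
  ]
}}

```text
clock: 13.45
position: [0.6145, 0.1305, 0.0177]
ee_rot: [0.7, 0.078, 0.705, -0.083]
contact_force: [0.1, -6.2, 2.2]
width: 0.0142
```

Run:
```python
from plan import *
plan(st(.09),.016,77.05,1)
```

```text
pos [0.6145 0.1305 0.0177] st [0.0618 0.0019] q6 0.33 F [ 0.07 -6.2   2.24] w 0.0142 t 13.45
d world [ 0.0082  0.027  -0.0017] rot deg [-0.14 -0.31  0.38] tool x,y,z axes [[-0.01, -0.01, -1.0], [0.23, 0.97, -0.01], [0.97, -0.23, -0.01]]
[0.0123, 0.2349, 0.0155] [-0.0015, -0.0034, 0.0043]
```

Emit:
{"fn": "arm_command", "kwargs": {
  "series": [
    {"dp": [0.002,0.018,0.001],"angular": [0,0,0.002],"gripper": 14},
    {"dp": [0.002,0.018,0.001],"angular": [0,0,0.002],"gripper": 14},
    {"dp": [0,0.018,0.001],"angular": [0,0,0.001],"gripper": 14},
    {"dp": [0,0.018,0],"angular": [0,0,0.001],"gripper": 14},
    {"dp": [0,0.018,0],"angular": [0,0,0],"gripper": 14},
    {"dp": [0,0.018,0],"angular": [0,0,0],"gripper": 14},
    {"dp": [0,0.018,0],"angular": [0,0,0],"gripper": 14},
    {"dp": [0,0.018,0],"angular": [0,0,0],"gripper": 14}
  ]
}}

```text
clock: 14.45
position: [0.6187, 0.1491, 0.0172]
ee_rot: [0.7, 0.083, 0.704, -0.079]
contact_force: [0.2, -2.1, 1.7]
width: 0.0139
```

Run:
```python
from plan import *
plan(st(.09),.016,77.05,1)
```

```text
pos [0.6187 0.1491 0.0172] st [0.0809 0.0019] q6 0.35 F [ 0.24 -2.08  1.72] w 0.0139 t 14.45
d world [ 0.0039  0.0084 -0.0012] rot deg [-0.17 -0.36 -0.25] tool x,y,z axes [[-0.01, 0.01, -1.0], [0.23, 0.97, 0.0], [0.97, -0.23, -0.01]]
[0.0098, 0.0756, 0.0161] [-0.0019, -0.004, -0.0028]
```

Emit:
{"fn": "arm_command", "kwargs": {
  "series": [
    {"dp": [0.001,0.015,0.002],"angular": [0,-0.001,-0.001],"gripper": 14},
    {"dp": [0.001,0.015,0.002],"angular": [0,-0.001,-0.001],"gripper": 14},
    {"dp": [0,0.015,0.002],"angular": [0,0,0],"gripper": 14},
    {"dp": [0,0.015,0],"angular": [0,0,0],"gripper": 14},
    {"dp": [0,0.015,0],"angular": [0,0,0],"gripper": 14},
    {"dp": [0,0.015,0],"angular": [0,0,0],"gripper": 14},
    {"dp": [0,0.015,0],"angular": [0,0,0],"gripper": 14},
    {"dp": [0,0.015,0],"angular": [0,0,0],"gripper": 14}
  ]
}}

```text
clock: 15.45
position: [0.6197, 0.1535, 0.0171]
ee_rot: [0.7, 0.073, 0.706, -0.085]
contact_force: [-1.3, -7.2, 2.9]
width: 0.0141
```

Run:
```python
from plan import *
plan(st(.1),.016,77.05,1)
```

```text
pos [0.6197 0.1535 0.0171] st [0.0854 0.002 ] q6 0.38 F [-1.26 -7.17  2.92] w 0.0141 t 15.45
d world [ 0.0052  0.0137 -0.0011] rot deg [ 0.13 -0.35  1.08] tool x,y,z axes [[-0.01, -0.02, -1.0], [0.22, 0.97, -0.02], [0.98, -0.22, -0.01]]
[0.0067, 0.1215, 0.0172] [0.0015, -0.0038, 0.012]
```

Emit:
{"fn": "arm_command", "kwargs": {
  "series": [
    {"dp": [0,0.02,0.002],"angular": [0,0,0.003],"gripper": 14},
    {"dp": [0,0.02,0.002],"angular": [0,0,0.003],"gripper": 14},
    {"dp": [0,0.02,0.002],"angular": [0,0,0.003],"gripper": 14},
    {"dp": [0,0.02,0],"angular": [0,0,0.003],"gripper": 14},
    {"dp": [0,0.02,0],"angular": [0,0,0.003],"gripper": 14},
    {"dp": [0,0.02,0],"angular": [0,0,0.003],"gripper": 14},
    {"dp": [0,0.02,0],"angular": [0,0,0.003],"gripper": 14},
    {"dp": [0,0.02,0],"angular": [0,0,0.003],"gripper": 14}
  ]
}}

```text
clock: 16.45
position: [0.6197, 0.1535, 0.0171]
ee_rot: [0.698, 0.072, 0.707, -0.081]
contact_force: [-1.7, -8.6, 2.4]
width: 0.0141
```

Run:
```python
from plan import *
plan(st(.1),.016,77.05,1)
```

```text
pos [0.6197 0.1535 0.0171] st [0.0854 0.002 ] q6 0.36 F [-1.71 -8.58  2.42] w 0.0141 t 16.45
d world [ 0.0052  0.0137 -0.0011] rot deg [ 0.53 -0.65  0.86] tool x,y,z axes [[-0.01, -0.01, -1.0], [0.21, 0.98, -0.01], [0.98, -0.22, -0.01]]
[0.0072, 0.1213, 0.018] [0.0059, -0.0072, 0.0096]
```

Stalled at 8.6 N with no movement. I'll press a little harder, still under 20 N, to tell the steel from stiction.

Emit:
{"fn": "arm_command", "kwargs": {
  "series": [
    {"dp": [0,0.025,0],"angular": [0,0,0.003],"gripper": 14},
    {"dp": [0,0.028,0],"angular": [0,0,0.003],"gripper": 14},
    {"dp": [0,0.03,0],"angular": [0,0,0.003],"gripper": 14},
    {"dp": [0,0.032,0],"angular": [0,0,0.003],"gripper": 14},
    {"dp": [0,0.034,0],"angular": [0,0,0.003],"gripper": 14},
    {"dp": [0,0.035,0],"angular": [0,0,0.003],"gripper": 14},
    {"dp": [0,0.035,0],"angular": [0,0,0.003],"gripper": 14},
    {"dp": [0,0.035,0],"angular": [0,0,0.003],"gripper": 14}
  ]
}}

```text
clock: 17.45
position: [0.6197, 0.1534, 0.0173]
ee_rot: [0.696, 0.063, 0.711, -0.083]
contact_force: [-2.2, -12.7, 4.8]
width: 0.0138
```

Run:
```python
from plan import *
plan(st(.1),.016,77.05,1)
save('wrist','w4');d=save('scene','scene4'); cv2.imwrite('pics/c4.png',cv2.resize(np.hstack([load('w4')['image'],cv2.resize(d['image'][170:320,170:370],(560,420))]),(800,300)))
```

```text
pos [0.6197 0.1534 0.0173] st [0.0854 0.0019] q6 0.37 F [ -2.16 -12.72   4.83] w 0.0138 t 17.45
d world [ 0.0052  0.0138 -0.0013] rot deg [ 1.15 -0.99  1.77] tool x,y,z axes [[-0.02, -0.03, -1.0], [0.2, 0.98, -0.03], [0.98, -0.2, -0.02]]
[0.0067, 0.1218, 0.0188] [0.0128, -0.011, 0.0197]
```

View pics/c4.png

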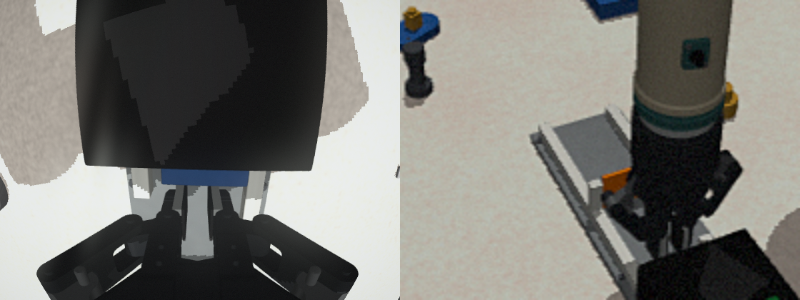

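The wrist view shows the carrier square in the lane, with only its tail outside the hood (blue strip, row 175). The flap is already shut behind the fingers, at (615,180) in the right half. Position held to 0.1 mm while the force rose to 13 N, so it is on steel. Backing off and lifting.

Emit:
{"fn": "arm_command", "kwargs": {
  "series": [
    {"dp": [0,-0.03,0],"angular": [0,0,0],"gripper": 14},
    {"dp": [0,-0.03,0],"angular": [0,0,0],"gripper": 14},
    {"dp": [-0.05,0,0],"angular": [0,0,0],"gripper": 14},
    {"dp": [-0.15,0,0],"angular": [0,0,0],"gripper": 14},
    {"dp": [-0.3,0,0],"angular": [0,0,0],"gripper": 14},
    {"dp": [-0.4,0,0],"angular": [0,0,0],"gripper": 14},
    {"dp": [-0.4,0,0],"angular": [0,0,0],"gripper": 14},
    {"dp": [0,0,0],"angular": [0,0,0],"gripper": 14}
  ]
}}

```text
clock: 18.55
position: [0.6223, 0.1553, 0.1785]
ee_rot: [0.696, 0.065, 0.711, -0.08]
contact_force: [-0.1, 0.3, -0.5]
width: 0.0139
```

Run:
```python
from m import *
from plan import *
s=get_state();print(s['position'],s['contact_force'].round(2),unst(s['position']))
w=save('wrist','w5');d=save('scene','scene5')
print('st axis',A)
for k,m in masks(d).items():
    if k!='brass':
        for c,a,p in blobs(d,m,10):
            if 200<c[0]<400 and c[1]>200: print(k,c,a,np.percentile((p[:,:2]-O)@[np.cos(A),np.sin(A)],[5,50,95]).round(4),np.percentile((p[:,:2]-O)@[-np.sin(A),np.cos(A)],[2,98]).round(4),p[:,2].max())
# wrist: blue tail edge & flap in station frame by fisheye ray onto plane z
K=w['mtx'];hsv=cv2.cvtColor(w['image'],cv2.COLOR_BGR2HSV);H,S,V=cv2.split(hsv)
q=s['ee_rot'];Rt=R.from_quat(np.r_[q[1:],q[0]]).as_matrix();M=w['mount']
def ray(u,v,z):
    x,y=u-K[0,2],v-K[1,2];r=np.hypot(x,y);t=r/K[0,0];D=np.c_[x/r*np.sin(t),-y/r*np.sin(t),-np.cos(t)]@M[:3,:3].T@Rt.T
    o=s['position']+Rt@M[:3,3]; P=o+D*((z-o[2])/D[:,2])[:,None]
    return np.c_[(P[:,:2]-O)@[np.cos(A),np.sin(A)],(P[:,:2]-O)@[-np.sin(A),np.cos(A)]]
for n,m,z in(('tail',(H>100)&(H<125)&(S>150)&(V>50),.026),('flap',(H>4)&(H<14)&(S>170)&(V>60),.05)):
    v,u=np.nonzero(m);p=ray(u,v,z);p=p[(abs(p[:,1])<.06)&(abs(p[:,0])<.16)]
    if len(p): print(n,len(p),np.percentile(p,[2,50,98],axis=0).round(4).tolist(),'slope',[(b,p[abs(p[:,1]-b)<.003][:,0].min().round(4)) for b in(-.02,-.01,0,.01,.02) if (abs(p[:,1]-b)<.003).any()])
cv2.imwrite('pics/c5.png',cv2.resize(np.hstack([w['image'],cv2.resize(d['image'][170:320,170:370],(560,420))]),(800,300)))
```

```text
[0.62227091 0.15528966 0.17852375] [-0.06  0.32 -0.52] [ 0.08774599 -0.00010976]
st axis 1.344776188661631
orange [286. 261.] 224 [0.0019 0.0034 0.0055] [-0.0256  0.0353] 0.05621276389920271
tail 536 [[0.1021, -0.0123], [0.1138, 0.0076], [0.1204, 0.0241]] slope [(-0.01, np.float64(0.1076)), (0, np.float64(0.1005)), (0.01, np.float64(0.1013)), (0.02, np.float64(0.1001))]
```

View pics/c5.png

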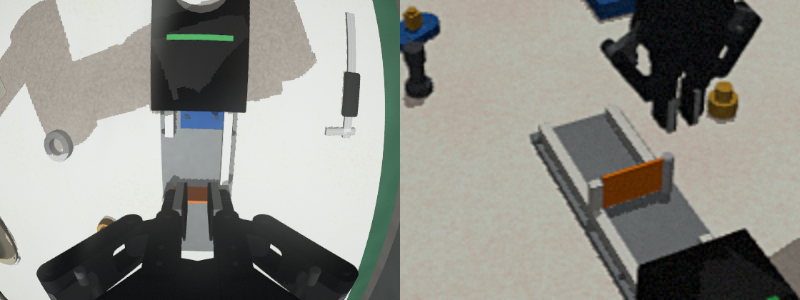

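```bash
cat > tail.py <<'E'
from plan import *
def tail(nm,pos,q,z=.026):
    w=load(nm);K=w['mtx'];H,S,V=cv2.split(cv2.cvtColor(w['image'],cv2.COLOR_BGR2HSV))
    Rt=R.from_quat(np.r_[q[1:],q[0]]).as_matrix();M=w['mount'];pos=np.array(pos)
    v,u=np.nonzero((H>95)&(H<130)&(S>110)&(V>25));x,y=u-K[0,2],v-K[1,2];r=np.hypot(x,y);t=r/K[0,0]
    D=np.c_[x/r*np.sin(t),-y/r*np.sin(t),-np.cos(t)]@M[:3,:3].T@Rt.T
    o=pos+Rt@M[:3,3];P=o+D*((z-o[2])/D[:,2])[:,None]
    p=np.c_[(P[:,:2]-O)@[np.cos(A),np.sin(A)],(P[:,:2]-O)@[-np.sin(A),np.cos(A)]];p=p[(abs(p[:,1])<.045)&(abs(p[:,0])<.2)]
    print(nm,'tcp',unst(pos).round(4),'y',np.percentile(p[:,1],[1,99]).round(4),[(b,np.percentile(p[abs(p[:,1]-b)<.003][:,0],2).round(4)) for b in(-.025,-.02,-.015,-.01,0,.01,.015,.02,.025) if (abs(p[:,1]-b)<.003).sum()>5])
E
python3 - <<'E'
from tail import *
tail('w2',[.5856,-.0036,.1088],[.702,.079,.703,-.081])
tail('w3',[.6118,.1152,.0182],[.703,.089,.702,-.073])
tail('w4',[.6197,.1534,.0173],[.696,.063,.711,-.083])
s=get_state();tail('w5',[.62227,.15529,.17852],s['ee_rot'])
E
```

```text
w2 tcp [-0.0753  0.    ] y [-0.0275  0.0263] [(-0.025, np.float64(-0.118)), (-0.02, np.float64(-0.1177)), (-0.015, np.float64(-0.1177)), (-0.01, np.float64(-0.1185)), (0, np.float64(-0.1185)), (0.01, np.float64(-0.1185)), (0.015, np.float64(-0.1177)), (0.02, np.float64(-0.1178)), (0.025, np.float64(-0.1179))]
w3 tcp [0.0463 0.0011] y [-0.0306  0.0236] [(-0.025, np.float64(0.0608)), (-0.02, np.float64(0.0604)), (-0.015, np.float64(0.06)), (-0.01, np.float64(0.0597)), (0, np.float64(0.0596)), (0.01, np.float64(0.0601)), (0.015, np.float64(0.0606)), (0.02, np.float64(0.0605)), (0.025, np.float64(0.061))]
w4 tcp [0.0853 0.002 ] y [-0.0297  0.0241] [(-0.025, np.float64(0.0982)), (-0.02, np.float64(0.0982)), (-0.015, np.float64(0.0981)), (-0.01, np.float64(0.0985)), (0, np.float64(0.0983)), (0.01, np.float64(0.0985)), (0.015, np.float64(0.0984)), (0.02, np.float64(0.0986)), (0.025, np.float64(0.0985))]
w5 tcp [ 0.0877 -0.0001] y [-0.0286  0.0254] [(-0.025, np.float64(0.098)), (-0.02, np.float64(0.0978)), (-0.015, np.float64(0.0977)), (-0.01, np.float64(0.0984)), (0, np.float64(0.0982)), (0.01, np.float64(0.098)), (0.015, np.float64(0.0978)), (0.02, np.float64(0.0985)), (0.025, np.float64(0.0986))]
```

```bash
python3 -c "
from rig import *
s=get_state();print(s['clock'],abs(s['qd']).max(),s['contact_force']);print(sign_off())"
```

```text
18.65 0.0434818238283414 [-0.36185927  1.22366443 -0.95447887]
the job is handed in; nothing more can be done
None
```

I set the middle blue carrier into the lane nose first, pushed it through the flap with the nearly closed fingers, and pressed it gently onto the hidden stop. I then backed off, lifted clear and handed in at 18.65 s. `sign_off` gives no verdict, so success is judged from my own checks.

- **Carrier home:** the fingers stalled at the same spot, station x = 85.4 mm, in three calls. The force rose from 7 to about 13 N while the position moved no more than 0.1 mm. I read that as the hard steel; the pin itself cannot be seen.
- **Carrier position:** after release the wrist picture puts its tail at x ≈ 98 mm, inside the expected 78–122 mm and the same as while pressed. It lies about 2 mm off the centre line and square to the lane.
- **Flap:** it is shut, at the same pixels as at the start. I saw it folded well open as the carrier went through, but had no reading of its angle.
- **Gauges and nut:** the fingers never came near them. The ring gauge and the nut are in the last picture, and the plug gauge is at its starting spot in it. I did not measure any of their positions again afterwards.
- **Disagreements:** my placing of the station along its length is only good to 2–3 mm; the lane walls, the flap and the grasp gave slightly different values. During the push the fingers drifted up to 5 mm sideways and tilted up to about 2 degrees. I corrected the sideways drift but left the final tilt, with no visible effect on the carrier.

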